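# Push the pipette-tip box home down the loading lane

## Robot

A 6-joint arm with a two-finger parallel gripper is mounted at the origin on a cart in front of the work surface, level with it; the furniture and walls round the work are solid. World frame = base frame: x ahead of the robot, y to its left, z up, the work surface at z = 0. Lengths are in m, angles in rad, forces in N, time in s.
With the tool pointing down it reaches from about 0.325 to 0.875 m from the base axis. Payload 4.4 kg.
Tool frame: the origin (TCP) lies midway between the tips of the shut fingers; the grasp point (between the pads) lies 19 mm behind it (manip.grip_point_offset is the distance from the TCP to the grasp point, in m); z points along the fingers, y is the line along which they close (so a half turn about z gives the same grasp; the last joint's range is limited). The gripper opens to 85 mm and grips with 20 to 120 N. Pads are 22 mm wide; open, the fingers measure 114 mm over their backs; the gripper's body (76 mm by 85 mm) begins 54 mm behind the grasp point. The pads swing forward as they close: fully open they stand 13 mm farther back than shut.
Start: joints at [1.004, 0.207, 1.542, -0, 1.393, -0.15], TCP at [0.232, 0.526, 0.231] pointing down, gripper open.
Joint ranges: [-2.73, 2.73], [-0.86, 2.22], [0.23, 2.46], [-1.11, 4.25], [0.08, 2.63], [-2.82, 2.82]. Speed limits (rad/s): [2.79, 2.79, 3.14, 3.14, 3.14, 3.14].

## Interface

Orientations are given as a unit quaternion [x, y, z, w].
In Python, from rig import manip gives the robot as it stands. The module is installed in compiled form; this text tells all that it offers.
- The arm moves only by the tool step_arm, never from a script. Its argument "rows" is a list of rows, each a list of 3 entries, a list of its own where there are three numbers: the shift along the tool's x, y, z in mm, then the turn, a rotation vector about the tool's x, y, z in degrees, then the closure in counts, from 0 (fully open) to 255 (shut). A call has exactly 8 rows; each row is the pose to reach, as a shift and turn from the pose commanded when the call began, along the tool's axes at that moment; what a row does not reach only later rows make up. A row lasts 1/12 s, in which the tool goes at most 41.7 mm and 7.16 degrees, less where a joint would pass 70% of its speed; a pose out of reach is approached as far as the arm can. A call with a gripper value outside its range is refused whole. The fingers move at their own pace and stop on an object; "squeeze" is the grip in N (left out, the last holds). Time passes only in rows, so rows that repeat a pose let the fingers close, or fill a call up. It gives the time, the measured TCP pose, the force, the opening and the grip force at its end, in the units of the state.
- manip.state(): the state, without advancing time (a new reading comes with each control period).
- manip.read_camera(name): name is "scene" or "top" or "wrist"; returns a dict with "image" (384x512x3 uint8, red, green, blue), "fx", "fy", "cx", "cy" (pixels), "rvec" (rotation vector, rad) and "tvec" (3), from world to camera coordinates, as OpenCV has them. Camera axes: x right, y down, z forward; pixel columns grow to the right and rows downward; lengths in m; the calibration is good to about 2 mm. A picture is of the moment at which its call begins. There is no depth.
- manip.hand_in(): hands the job in; it is judged then, once.
The state is a dict: "time_s": time; "joint_pos": joint angles; "qd": joint speeds; "joint_efforts": joint torques, N m; "tool_pos": TCP position; "tcp_rot": TCP orientation; "contact_force": force on the tool from outside, world axes, zero at the start; "ft_torque": the same for the moment, N m; "finger_gap": opening from 0.0 (shut) to 1.0 (fully open); "grasp_force": force on a finger pad.
Only numpy, scipy, OpenCV 4.12 (cv2) and the standard library are available. Lean on these libraries where they do the work, as an engineer would, in place of code of your own. Each camera call takes 0.05 s, during which the arm holds its last target. There are 200 camera calls.

## Task

Using only pushes of the fingers, line the yellow-and-black pipette-tip box up with the loading lane, then push it down the lane until it sits square and fully home against the end stop. Neither the box nor the robot may touch either guide rail, and the box must not be gripped, lifted or tipped. Leave the vials and the dropper bottle beside the lane undisturbed, and finish with the robot clear of everything.

Things in the scene. Friction and masses are not known exactly. Their poses are not given: they have to be found in the camera images.
- lane: Fixed loading lane: grey base plate 285 x 136 mm, two rails, dark end stop. Origin at worktop height, midway between the rails; +x = push direction (about the robot's right), +y across, away from the robot, z up. Plate: x -165 to 120, y -68 to 68 mm, top at z = 6. Mouth (yellow line, rail ends) at x = -35; lane 86 mm wide inside; stop face at x = 100, stop top z = 40 mm. No rails before the mouth.
- rail_far: Aluminium guide rail on the far side of the lane, 139 x 10 x 32 mm; origin at the centre of its underside, which is at lane x = 34.5, y = 48, z = 6 mm; axes as the lane's. Inner face at lane y = 43 mm, spans lane x -35 to 104 mm, top at z = 38 mm. Not to be touched.
- rail_near: Aluminium guide rail on the robot's side of the lane, 139 x 10 x 32 mm; origin at the centre of its underside, which is at lane x = 34.5, y = -48, z = 6 mm; axes as the lane's. Inner face at lane y = -43 mm, spans lane x -35 to 104 mm, top at z = 38 mm. Not to be touched.
- tip_box: Loose solid tip box, black, yellow lid (fixed), 102 (x) x 64 (y) x 70 mm high, 0.08-0.17 kg; origin: centre of underside. Starts on the open plate before the mouth, centre at lane x -110 to -100 mm, up to 22 mm to either side of the middle line, up to 0.15 rad askew, its x roughly along the lane's x. Slides at under 2 N. Home: origin at lane x = 49, y about 0.
- vial_blue: Loose snap vial with blue contents, white cap, 26 mm across, 55 mm high; origin at the centre of its underside. Stands beyond the far rail. Leave alone.
- vial_yellow: Loose snap vial with yellow contents, white cap, 26 mm across, 55 mm high; origin at the centre of its underside. Stands beyond the far rail. Leave alone.
- dropper: Loose amber dropper bottle with black rubber top, 36 mm across, 100 mm high; origin at the centre of its underside. Stands past the stop end of the lane. Leave alone.

How it is judged:
By the outcome, as a careful person would: the job done as asked, in the order asked, and still so for the second after the job is handed in, with the robot touching nothing.
It also fails if it takes over 51 s, if anything falls off the work surface, if the arm or the gripper's body presses on something with over 40 N, if the wrist force passes 120 N, or if a joint passes its speed limit or range.

## Working session

There is one attempt and no reset: what is moved stays moved. The work goes in short steps, Python scripts to look and compute and a tool call to move; the robot and the scene stay as the last step left them, time stands still between calls to the robot, and variables do not carry over. Pictures are saved under pics/ and viewed, at most 11 in all, crops included, and the job is handed in when it is done.

Besides the shell and the picture viewer there is one more tool, called after "Emit:" as name(argument=value, ...) on one line, values as JSON. step_arm: Moves the arm, as the interface text tells. Its arguments: {"type":"object","properties":{"rows":{"type":"array"},"squeeze":{"type":"number"}},"required":["rows"]}

```bash
mkdir -p pics; cat > h.py <<'E'
import numpy as np, cv2
from rig import manip
from scipy.spatial.transform import Rotation as R
def cam(n):
    c=manip.read_camera(n); c['R']=cv2.Rodrigues(np.array(c['rvec'],float))[0]; c['t']=np.array(c['tvec'],float).ravel(); return c
def save(c,p): cv2.imwrite(p,c['image'][:,:,::-1])
def ray(c,uv,z):
    uv=np.atleast_2d(uv).astype(float)
    d=np.c_[(uv[:,0]-c['cx'])/c['fx'],(uv[:,1]-c['cy'])/c['fy'],np.ones(len(uv))]@c['R']
    o=-c['R'].T@c['t']; return o+d*((z-o[2])/d[:,2])[:,None]
def proj(c,P):
    q=np.atleast_2d(P)@c['R'].T+c['t']; return np.c_[q[:,0]/q[:,2]*c['fx']+c['cx'],q[:,1]/q[:,2]*c['fy']+c['cy']]
E
python3 - <<'E'
from h import *
a=cam('top');save(a,'pics/top1.png');b=cam('scene');save(b,'pics/scene1.png')
for c in(a,b): print(-c['R'].T@c['t'],c['fx'],c['R'][2])
s=manip.state();print(s['time_s'],s['tool_pos'],s['tcp_rot'],R.from_quat(s['tcp_rot']).as_matrix())
E
```

```text
[0.35203238 0.11111281 0.90084301] 371.28766427786866 [ 0.19604076  0.00837812 -0.98055996]
[ 0.09740973 -0.37241147  0.61249364] 398.54291685856356 [ 0.4783927   0.59356345 -0.64716525]
0.1 [0.23191298 0.52540648 0.23022255] [ 2.06406801e-01  9.78465693e-01 -9.91599147e-04 -3.69843452e-04] [[-9.14792191e-01  4.03923215e-01 -1.13310388e-03]
 [ 4.03924682e-01  9.14790498e-01 -1.78781508e-03]
 [ 3.14412643e-04 -2.09316790e-03 -9.99997760e-01]]
```

View pics/top1.png

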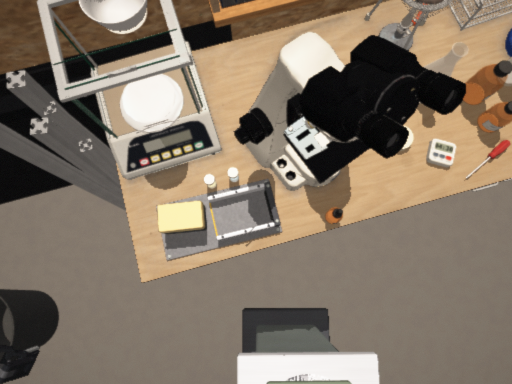

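View pics/scene1.png

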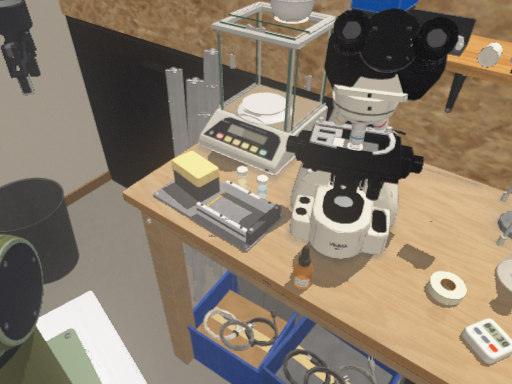

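The top view shows the box lid at about (181,217), the mouth line at x≈212, the rails from (208,200)/(215,235) to the stop at about (272,205), the vials at (210,181) and (233,175), and the dropper at (335,215). The scene view shows the same layout, with nothing hiding the box. I'll take an enlarged crop next and do the first measurements.

```bash
python3 - <<'E'
from h import *
a=cam('top');im=a['image']
cr=im[160:265,145:350];cv2.imwrite('pics/crop1.png',cv2.resize(cr,None,fx=3.9,fy=3.9,interpolation=cv2.INTER_CUBIC)[:,:,::-1])
hsv=cv2.cvtColor(im,cv2.COLOR_RGB2HSV)
m=cv2.inRange(hsv,(22,90,90),(34,255,255));m[:, :140]=0;m[:,300:]=0;m[:170]=0;m[260:]=0
n,l,st,ce=cv2.connectedComponentsWithStats(m)
for i in range(1,n):
    if st[i,4]>8:
        ys,xs=np.where(l==i);z=.076 if st[i,4]>400 else .006
        W=ray(a,np.c_[xs,ys],z)
        r=cv2.minAreaRect((W[:,:2]*1000).astype(np.float32));print(st[i],ce[i],r)
        W0=W[:,:2];u,s,v=np.linalg.svd(W0-W0.mean(0));print(W0.mean(0),v[0],np.degrees(np.arctan2(v[0,1],v[0,0])))
b=cam('scene');cv2.imwrite('pics/crop2.png',cv2.resize(b['image'][140:250,145:325],None,fx=4.4,fy=4.4,interpolation=cv2.INTER_CUBIC)[:,:,::-1])
E
```

```text
[213 218   2   8   9] [213.55555556 221.44444444] ((455.59051513671875, 216.71151733398438), (17.132369995117188, 2.338806629180908), 14.463866233825684)
[0.45564117 0.21685861] [-0.98128362 -0.19256807] -168.8973082693536
[215 227   2   8   9] [215.55555556 230.44444444] ((433.77886962890625, 211.69189453125), (16.966564178466797, 2.3275043964385986), 14.471057891845703)
[0.43382868 0.21183814] [-0.98131204 -0.19242317] -168.90576848404191
```

View pics/crop1.png

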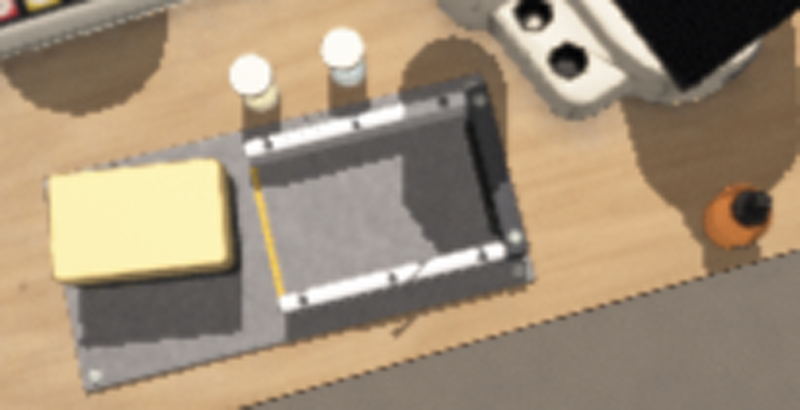

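View pics/crop2.png

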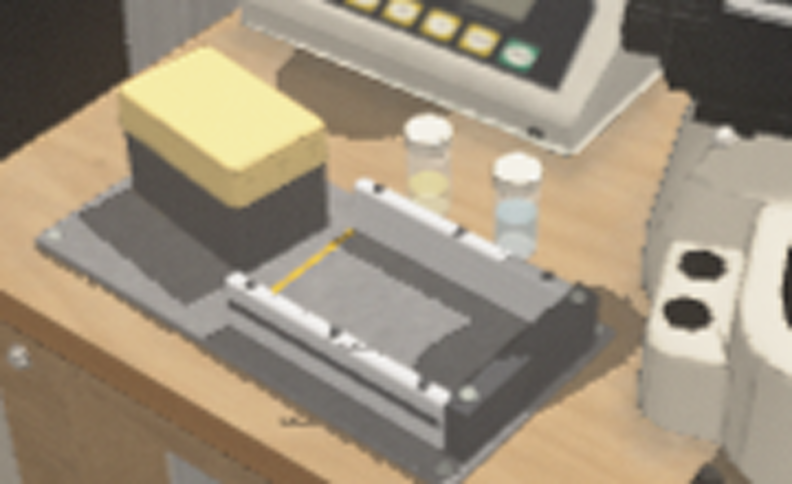

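Crop1 (3.9×, offset 145,160) shows the plate corners at about (88,392), (530,281) and (482,75), and the mouth line from (253,168) to (283,300). The lid top spans (50,172) to (232,270). Crop2 (4.4×, offset 145,140) shows the same edges from the side, with lid-top corners at (205,47), (120,95), (237,170) and (325,122). I'll fit the poses from these rays.

```bash
cat >> h.py <<'E'
def fit(L,W):
    L=np.array(L,float);W=np.array(W)*1000
    a=L-L.mean(0);b=W-W.mean(0)
    th=np.arctan2((a[:,0]*b[:,1]-a[:,1]*b[:,0]).sum(),(a*b).sum())
    M=np.array([[np.cos(th),-np.sin(th)],[np.sin(th),np.cos(th)]])
    o=W.mean(0)-M@L.mean(0); return o,th,(W-(L@M.T+o))@M
def lid(c):
    hsv=cv2.cvtColor(c['image'],cv2.COLOR_RGB2HSV)
    m=cv2.inRange(hsv,(20,60,225),(36,200,255))
    n,l,st,ce=cv2.connectedComponentsWithStats(m)
    i=1+np.argmax(st[1:,4]); m=(l==i).astype(np.uint8)
    C=max(cv2.findContours(cv2.resize(m*255,None,fx=4,fy=4,interpolation=cv2.INTER_LINEAR)//128,cv2.RETR_EXTERNAL,cv2.CHAIN_APPROX_NONE)[0],key=cv2.contourArea)[:,0]
    W=ray(c,(C+.5)/4-.5,.076)[:,:2]*1000
    (cx,cy),(w,h),an=cv2.minAreaRect(W.astype(np.float32)); 
    if w<h: an+=90; w,h=h,w
    return np.array([cx,cy]),(w,h),an
E
python3 - <<'E'
from h import *
a=cam('top');b=cam('scene')
pa=lambda u,v:((u+.5)/3.9-.5+145,(v+.5)/3.9-.5+160)
pb=lambda u,v:((u+.5)/4.4-.5+145,(v+.5)/4.4-.5+140)
A=[((88,392),6,-165,-68),((530,281),6,120,-68),((482,75),6,120,68),((45,180),6,-165,68),((280,300),6,-35,-41),((253,170),6,-35,43),
((281,299),38,-35,-43),((286,312),38,-35,-53),((245,142),38,-35,53),((248,157),38,-35,43)]
B=[((38,243),6,-165,-68),((447,480),6,120,-68),((228,276),38,-35,-53),((245,272),38,-35,-43),((357,184),38,-35,53),((375,180),38,-35,53)]
for n,c,p,Q in(('top',a,pa,A),('scene',b,pb,B[:3])):
    W=[ray(c,p(*q[0]),q[1]/1000)[0,:2] for q in Q]
    o,th,r=fit([q[2:] for q in Q],W);print(n,o,np.degrees(th));print(r.round(1).tolist())
    print('lid',lid(c))
T=ray(b,[pb(205,47),pb(120,95),pb(237,170),pb(325,122)],.076);print(T[:,:2]*1000,T[:,:2].mean(0))
for n,u,s in(('dropper',(740,205),.1),('v1',(250,75),.055),('v2',(343,49),.055)): print(n,ray(a,pa(*u),s))
E
```

```text
top [467.71658132 182.84116447] -76.93114253429653
[[2.1, 0.3], [-4.8, 1.3], [-1.5, -1.3], [1.1, -1.0], [-2.1, -0.2], [-0.8, -1.1], [1.5, -0.9], [2.7, 0.9], [1.0, 0.8], [0.8, 1.3]]
lid (array([461.82614136, 285.32922363]), (100.06781005859375, 61.44058609008789), 95.30150556564331)
scene [468.48580449 182.85983179] -75.82144977333583
[[5.2, -0.8], [-5.3, -0.7], [0.1, 1.5]]
lid (array([458.0010376 , 281.75616455]), (102.63230895996094, 60.84228515625), 95.36996746063232)
[[480.55654398 331.38713899]
 [422.11093809 320.96024367]
 [435.55067168 229.95375121]
 [492.52680909 235.65426094]] [0.45768624 0.27948885]
dropper [[ 0.46137237 -0.05641745  0.1       ]]
v1 [[0.55012396 0.22328274 0.055     ]]
v2 [[0.56536602 0.16741062 0.055     ]]
```

Lane origin ≈ (468,183) mm and its +x points at −76.9°. The box is at lane ≈ (−101,+15) mm, about 8° askew, which fits the given ranges. The plan has two pushes:
- **Squaring push:** two spread fingers push on the far long face to centre and square the box.
- **Lane push:** two fingers push on the rear face, down the lane to the stop.

Emit:
step_arm(rows=[[[-37,-9,0],[0,0,-4.6],70],[[-75,-19,0],[0,0,-9.2],70],[[-112,-28,10],[0,0,-13.8],70],[[-150,-38,20],[0,0,-18.4],70],[[-187,-47,35],[0,0,-23.0],70],[[-225,-56,50],[0,0,-27.6],70],[[-262,-66,65],[0,0,-32.2],70],[[-300,-75,75],[0,0,-36.9],70]])

```text
time_s: 0.97
tool_pos: [0.4768, 0.3344, 0.1547]
tcp_rot: [-0.116, 0.993, -0.0, -0.001]
contact_force: [-0.5, 1.5, 0.3]
finger_gap: 0.725
grasp_force: 0.0
```

Emit:
step_arm(rows=[[[-18,-22,0],[0,0,0],70],[[-36,-45,0],[0,0,0],70],[[-36,-45,30],[0,0,0],70],[[-36,-45,60],[0,0,0],70],[[-36,-45,85],[0,0,0],70],[[-36,-45,105],[0,0,0],70],[[-36,-45,125],[0,0,0],70],[[-36,-45,134],[0,0,0],70]])

```text
time_s: 1.63
tool_pos: [0.5195, 0.2995, 0.019]
tcp_rot: [-0.114, 0.994, -0.001, -0.003]
contact_force: [-0.9, 0.2, -0.5]
finger_gap: 0.724
grasp_force: 0.0
```

```bash
python3 - <<'E'
from h import *
a=cam('top');b=cam('scene')
A=cv2.resize(a['image'][150:265,140:300],(800,575),interpolation=cv2.INTER_CUBIC)
B=cv2.resize(b['image'][120:250,130:310],(800,578),interpolation=cv2.INTER_CUBIC)
v=np.vstack([cv2.resize(A,(417,300)),cv2.resize(B,(417,300))]);cv2.imwrite('pics/c3.png',v[:,:,::-1])
s=manip.state();print(s['time_s'],s['tool_pos'],s['contact_force'],R.from_quat(s['tcp_rot']).as_matrix()[:,:2].T)
print(lid(a),lid(b))
E
```

```text
1.7333 [0.51980155 0.29976755 0.02006136] [-1.04445633  0.02251087 -0.23858796] [[-9.74067779e-01 -2.26204569e-01  4.84296639e-03]
 [-2.26210675e-01  9.74078115e-01 -7.45466783e-04]]
(array([466.01824951, 246.53160095]), (60.551841735839844, 22.644577026367188), 7.930181503295898) (array([461.64031982, 246.61386108]), (60.19484329223633, 31.887065887451172), 5.2500457763671875)
```

View pics/c3.png

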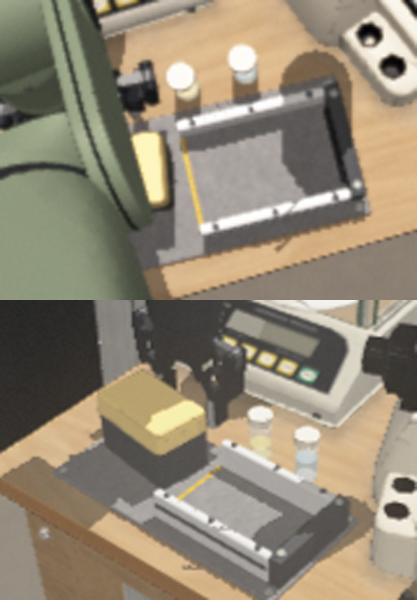

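The top half of the view shows the arm covering the rear of the box, with the mouth and rails visible. The bottom half shows the fingers standing clear behind the box's far face, well away from the vials. I'll start the squaring push.

Emit:
step_arm(rows=[[[5,0,0],[0,0,0],70],[[9,0,0],[0,0,0],70],[[13,0,0],[0,0,0],70],[[16,0,0],[0,0,0],70],[[19,0,0],[0,0,0],70],[[22,0,0],[0,0,0],70],[[24,0,0],[0,0,0],70],[[26,0,0],[0,0,0],70]])

```text
time_s: 2.4
tool_pos: [0.4965, 0.2947, 0.0227]
tcp_rot: [-0.114, 0.993, 0.0, 0.001]
contact_force: [0.8, 0.2, 0.5]
finger_gap: 0.721
grasp_force: 0.0
```

```bash
python3 - <<'E'
from h import *
b=cam('scene')
cv2.imwrite('pics/c4.png',cv2.resize(b['image'][130:240,140:310],None,fx=4.4,fy=4.4,interpolation=cv2.INTER_CUBIC)[:,:,::-1])
s=manip.state();print(s['time_s'],s['tool_pos'],s['contact_force'])
E
```

```text
2.45 [0.49603671 0.29460852 0.02248541] [-0.20159306  0.98060699  0.34558387]
```

View pics/c4.png

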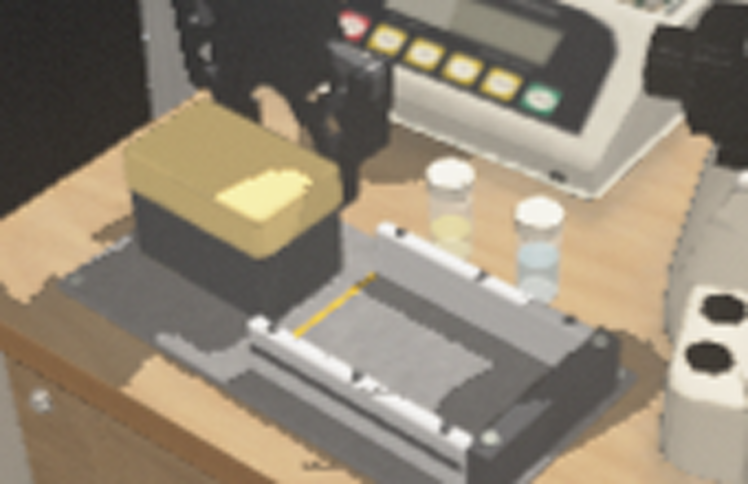

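The box is being pushed; the front-right finger touches near (345,190). Lid-top corners are at about (210,95), (126,152), (258,232) and (338,178). I'll convert these to lane coordinates.

```bash
cat >> h.py <<'E'
O=np.array([467.9,182.9]);TH=np.radians(-76.9)
M=np.array([[np.cos(TH),np.sin(TH)],[-np.sin(TH),np.cos(TH)]])
def lane(W): return (np.atleast_2d(W)[:,:2]*1000-O)@M.T
def yel(c):
    "lid quad from the yellow silhouette: hull corners in px"
    hsv=cv2.cvtColor(c['image'],cv2.COLOR_RGB2HSV)
    m=cv2.inRange(hsv,(21,75,110),(34,255,255))
    n,l,st,ce=cv2.connectedComponentsWithStats(m);i=1+np.argmax(st[1:,4])
    C=max(cv2.findContours((l==i).astype(np.uint8),cv2.RETR_EXTERNAL,cv2.CHAIN_APPROX_NONE)[0],key=cv2.contourArea)
    return st[i],C
E
python3 - <<'E'
from h import *
b=cam('scene');p=lambda u,v:((u+.5)/4.4-.5+140,(v+.5)/4.4-.5+130)
print('top',lane(ray(b,[p(210,95),p(126,152),p(258,232),p(338,178)],.076)).round(1))
print('bot',lane(ray(b,[p(140,247),p(265,320),p(340,275)],.006)).round(1))
print('refs: plate nl, rail near mouth out z38, rail far mouth out, yellow line',lane(ray(b,[p(62,282)],.006)).round(1),lane(ray(b,[p(249,328),p(378,228)],.038)).round(1),lane(ray(b,[p(297,335),p(377,275)],.006)).round(1))
s=manip.state();print(lane(s['tool_pos']))
E
```

```text
top [[-146.2   37.5]
 [-142.8  -26.4]
 [ -43.6  -31.4]
 [ -42.5   25.5]]
bot [[-150.   -21.6]
 [ -55.   -22.4]
 [ -49.    28.9]]
refs: plate nl, rail near mouth out z38, rail far mouth out, yellow line [[-160.6  -67.9]] [[-30.  -56.1]
 [-32.4  42.6]] [[-34.1 -20.6]
 [-33.5  41.3]]
[[-102.39960205   52.71123824]]
```

Emit:
step_arm(rows=[[[3,0,0],[0,0,0],70],[[5,0,0],[0,0,0],70],[[7,0,0],[0,0,0],70],[[8,0,0],[0,0,0],70],[[9,0,0],[0,0,0],70],[[9,0,0],[0,0,0],70],[[4,0,0],[0,0,0],70],[[-12,0,0],[0,0,0],70]])

```text
time_s: 3.17
tool_pos: [0.5055, 0.2968, 0.0213]
tcp_rot: [-0.114, 0.993, -0.001, -0.002]
contact_force: [-1.2, -0.4, 0.3]
finger_gap: 0.727
grasp_force: 0.0
```

Emit:
step_arm(rows=[[[-10,0,0],[0,0,0],70],[[-10,0,-30],[0,0,0],70],[[-10,0,-60],[0,0,0],70],[[-10,10,-90],[0,0,6.5],140],[[-10,40,-110],[0,0,13],140],[[-10,78,-115],[0,0,20],140],[[-8,118,-115],[0,0,27],140],[[0,155,-115],[0,0,34],140]])

```text
time_s: 3.83
tool_pos: [0.4741, 0.4505, 0.1388]
tcp_rot: [0.185, 0.983, 0.001, 0.001]
contact_force: [1.6, -0.2, 0.1]
finger_gap: 0.453
grasp_force: 0.0
```

```bash
python3 - <<'E'
from h import *
a=cam('top');b=cam('scene')
A=cv2.resize(a['image'][170:265,145:285],None,fx=4,fy=4,interpolation=cv2.INTER_CUBIC)
B=cv2.resize(b['image'][135:250,140:300],None,fx=3.5,fy=3.5,interpolation=cv2.INTER_CUBIC)
cv2.imwrite('pics/c5.png',np.vstack([A[:200*2],B[:,:560]])[:600][:,:,::-1]) if 0 else cv2.imwrite('pics/c5.png',np.hstack([cv2.resize(A,(400,271)),cv2.resize(B,(377,271))])[:,:,::-1])
s=manip.state();print(s['time_s'],s['tool_pos'],lane(s['tool_pos']),np.degrees(s['joint_pos']).round(),R.from_quat(s['tcp_rot']).as_matrix()[:2,:2].T)
for c in(a,b):
    q=lid(c);print(lane(q[0]/1000),q[1],q[2]-90+(-90)-np.degrees(TH))
E
```

```text
3.9333 [0.47014601 0.45344159 0.13742961] [[-262.99194225   63.50616005]] [ 36.  26.  82.   0.  73. -33.] [[-0.93547655  0.35338494]
 [ 0.35338789  0.9354745 ]]
[[-101.00013276   -0.80438988]] (100.47306823730469, 61.38283157348633) -0.03641853332517542
[[-98.46932003  -5.30888674]] (102.00776672363281, 61.2539176940918) -0.5786348342895309
```

View pics/c5.png

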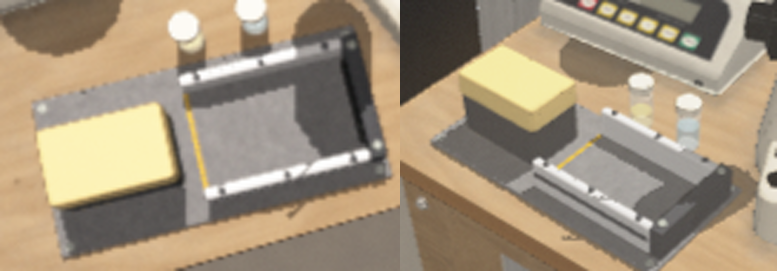

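The box is now square (about 0°) and centred (y between −1 and −3 mm) before the mouth. In the left view the lid spans (37,130) to (178,205) and the rails are clear. I'll go behind the rear face next.

Emit:
step_arm(rows=[[[1,-10,0],[0,0,7],165],[[3,-22,0],[0,0,14],165],[[5,-36,0],[0,0,21],165],[[6,-50,0],[0,0,28],165],[[8,-64,0],[0,0,35],165],[[9,-76,0],[0,0,42],165],[[11,-88,0],[0,0,49.1],165],[[12,-96,0],[0,0,56.2],165]])

```text
time_s: 4.6
tool_pos: [0.4269, 0.3612, 0.1368]
tcp_rot: [0.626, 0.78, -0.001, -0.0]
contact_force: [-0.2, 0.1, -0.3]
finger_gap: 0.35
grasp_force: 0.0
```

Emit:
step_arm(rows=[[[0,0,0],[0,0,0],165],[[0,0,0],[0,0,0],165],[[0,0,25],[0,0,0],165],[[0,0,50],[0,0,0],165],[[0,0,75],[0,0,0],165],[[0,0,95],[0,0,0],165],[[0,0,110],[0,0,0],165],[[0,0,114],[0,0,0],165]])

```text
time_s: 5.27
tool_pos: [0.4258, 0.3619, 0.0201]
tcp_rot: [0.622, 0.783, -0.003, -0.001]
contact_force: [-0.1, -0.8, -0.2]
finger_gap: 0.35
grasp_force: 0.0
```

```bash
python3 - <<'E'
from h import *
b=cam('scene');s=manip.state();print(s['time_s'],s['tool_pos'],lane(s['tool_pos']),s['finger_gap'],s['contact_force'],np.degrees(s['joint_pos']).round())
m=R.from_quat(s['tcp_rot']).as_matrix();print(m.round(4));print('yaw err',np.degrees(np.arctan2(m[1,1],m[0,1]))-13.1)
q=lid(b);print(lane(q[0]/1000),q[1],q[2])
E
```

```text
5.3167 [0.42614079 0.36217429 0.02068797] [[-1.84073625e+02 -3.97152522e-02]] 0.34857830686835867 [-0.45729305  0.42876228 -0.36728515] [31. 25. 99.  0. 56. 18.]
[[-0.2252  0.9743 -0.004 ]
 [ 0.9743  0.2252 -0.0024]
 [-0.0015 -0.0045 -1.    ]]
yaw err -0.0853453651415812
[[-98.2565791   -5.56650681]] (101.78843688964844, 60.20735168457031) 103.48568439483643
```

Emit:
step_arm(rows=[[[-6,0,0],[0,0,0],165],[[-12,0,0],[0,0,0],165],[[-17,0,0],[0,0,0],165],[[-22,0,0],[0,0,0],165],[[-26,0,0],[0,0,0],165],[[-30,0,0],[0,0,0],165],[[-33,0,0],[0,0,0],165],[[-35,0,0],[0,0,0],165]])

```text
time_s: 5.98
tool_pos: [0.4355, 0.3285, 0.0236]
tcp_rot: [0.623, 0.782, 0.0, 0.0]
contact_force: [0.0, 0.1, 0.1]
finger_gap: 0.358
grasp_force: 0.0
```

```bash
python3 - <<'E'
from h import *
a=cam('top');b=cam('scene')
A=a['image'][165:260,150:290];B=b['image'][130:250,150:305]
cv2.imwrite('pics/c6.png',np.vstack([cv2.resize(A,(442,300),interpolation=cv2.INTER_CUBIC),cv2.resize(B,(442,300),interpolation=cv2.INTER_CUBIC)])[:,:,::-1])
s=manip.state();print(lane(s['tool_pos']),s['contact_force'])
for c in(a,b):
    q=lid(c);print(lane(q[0]/1000),q[1],q[2]-180-np.degrees(TH))
E
```

```text
[[-149.08225703    1.20402201]] [ 0.82661447 -0.12558083  0.79161745]
[[-85.89636347  -1.80877936]] (99.59512329101562, 61.481754302978516) -0.27897510528562464
[[-82.89268932  -5.98117471]] (101.62755584716797, 61.2433967590332) 0.3855327606201371
```

View pics/c6.png

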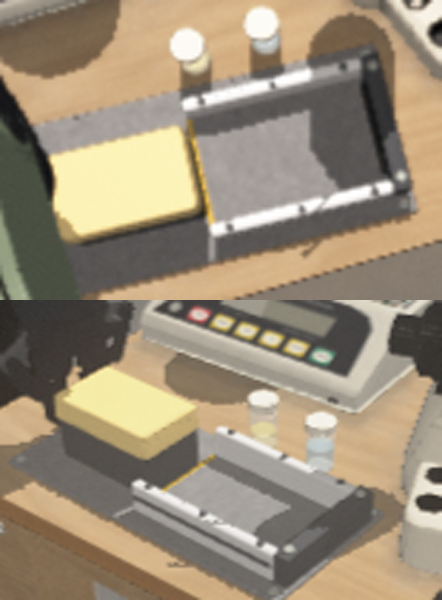

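The box front is just at the mouth line (lower-right lid corner (205,210) in the top view). It is square, with clearance on both sides of about 9–13 mm. I'll push on in, drifting 2 mm towards +y.

Emit:
step_arm(rows=[[[-5,0,0],[0,0,0],165],[[-12,0.5,0],[0,0,0],165],[[-19,1,0],[0,0,0],165],[[-26,1,0],[0,0,0],165],[[-33,1.5,0],[0,0,0],165],[[-40,2,0],[0,0,0],165],[[-46,2,0],[0,0,0],165],[[-50,2,0],[0,0,0],165]])

```text
time_s: 6.75
tool_pos: [0.4485, 0.2795, 0.0232]
tcp_rot: [0.624, 0.782, -0.0, 0.0]
contact_force: [0.3, -0.0, -0.7]
finger_gap: 0.356
grasp_force: 0.0
```

```bash
python3 - <<'E'
from h import *
a=cam('top');b=cam('scene')
A=a['image'][165:260,150:290];B=b['image'][130:250,150:305]
cv2.imwrite('pics/c7.png',np.vstack([cv2.resize(A,(442,300),interpolation=cv2.INTER_CUBIC),cv2.resize(B,(442,300),interpolation=cv2.INTER_CUBIC)])[:,:,::-1])
s=manip.state();print(lane(s['tool_pos']),s['tool_pos'][2],s['contact_force'])
for c in(a,b):
    q=lid(c);print(lane(q[0]/1000),q[1],q[2]-180-np.degrees(TH))
E
```

```text
[[-98.56462357   3.03080967]] 0.02319248891135583 [-0.14995892 -0.3515936  -0.47843812]
[[-29.40029332   0.06075885]] (87.3945541381836, 61.07943344116211) 0.22689857482912146
[[-31.93965342  -4.21319872]] (100.280029296875, 61.38543701171875) -0.052776908874491824
```

View pics/c7.png

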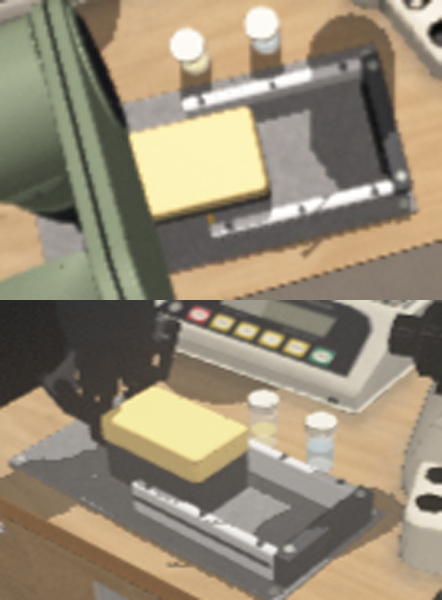

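The box is inside the mouth, square and centred (y ≈ 0), and the fingers trail in the middle of the lane. I'll continue.

Emit:
step_arm(rows=[[[-5,0,0],[0,0,0],165],[[-13,0,0],[0,0,0],165],[[-22,-0.5,0],[0,0,0],165],[[-31,-0.5,0],[0,0,0],165],[[-40,-1,0],[0,0,0],165],[[-48,-1,0],[0,0,0],165],[[-55,-1,0],[0,0,0],165],[[-60,-1,0],[0,0,0],165]])

```text
time_s: 7.52
tool_pos: [0.4609, 0.2208, 0.0233]
tcp_rot: [0.624, 0.782, -0.0, -0.0]
contact_force: [0.2, 0.1, 0.3]
finger_gap: 0.353
grasp_force: 0.0
```

```bash
python3 - <<'E'
from h import *
b=cam('scene')
s=manip.state();print(lane(s['tool_pos']),s['tool_pos'][2],s['contact_force'])
q=lid(b);print(lane(q[0]/1000),q[1],q[2]-180-np.degrees(TH))
E
```

```text
[[-37.88107695   1.81850968]] 0.02323422623918008 [-1.18747855 -0.70976554 -0.17826521]
[[24.09297029 -1.97991662]] (95.74797058105469, 77.61415100097656) 19.015028381347676
```

Emit:
step_arm(rows=[[[-3,0,0],[0,0,0],165],[[-6,0,0],[0,0,0],165],[[-9,0,0],[0,0,0],165],[[-12,0,0],[0,0,0],165],[[-15,0,0],[0,0,0],165],[[-17,0,0],[0,0,0],165],[[-19,0,0],[0,0,0],165],[[-20,0,0],[0,0,0],165]])

```text
time_s: 8.23
tool_pos: [0.4653, 0.2021, 0.0233]
tcp_rot: [0.623, 0.782, -0.0, 0.0]
contact_force: [-0.3, 0.4, -0.1]
finger_gap: 0.351
grasp_force: 0.0
```

```bash
python3 - <<'E'
from h import *
a=cam('top');b=cam('scene')
A=a['image'][165:260,150:290];B=b['image'][130:250,150:305]
cv2.imwrite('pics/c8.png',np.vstack([cv2.resize(A,(442,300),interpolation=cv2.INTER_CUBIC),cv2.resize(B,(442,300),interpolation=cv2.INTER_CUBIC)])[:,:,::-1])
s=manip.state();print(lane(s['tool_pos']),s['tool_pos'][2],s['contact_force'])
for c in(a,b):
    q=lid(c);print(lane(q[0]/1000),q[1],q[2]-180-np.degrees(TH))
E
```

```text
[[-19.29710216   1.76423398]] 0.023268962269449175 [-0.21606853 -0.35785833 -0.36045758]
[[62.23360545 -1.66185753]] (61.29530715942383, 61.217464447021484) -0.4920917510986129
[[32.07788404  0.55942673]] (76.76249694824219, 76.45514678955078) -65.22113952636717
```

View pics/c8.png

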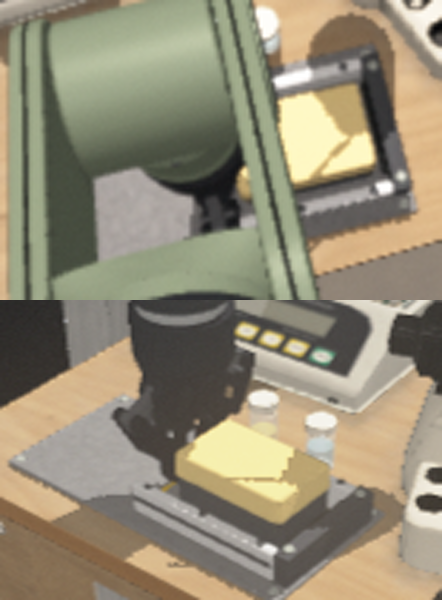

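The box is about 6 mm short of the stop (the top view shows the lid's front edge at x≈375 against the dark stop), and it is still square. I'll creep forward and watch the force.

Emit:
step_arm(rows=[[[-1,0,0],[0,0,0],165],[[-2,0,0],[0,0,0],165],[[-3,0,0],[0,0,0],165],[[-4,0,0],[0,0,0],165],[[-4.5,0,0],[0,0,0],165],[[-5,0,0],[0,0,0],165],[[-5.5,0,0],[0,0,0],165],[[-6,0,0],[0,0,0],165]])

```text
time_s: 9.0
tool_pos: [0.4663, 0.1975, 0.0235]
tcp_rot: [0.624, 0.782, 0.001, -0.001]
contact_force: [-2.0, 7.2, 3.0]
finger_gap: 0.355
grasp_force: 0.0
```

Contact with the stop: 7 N back along the lane. I'll press slightly once more, then back off straight and rise.

Emit:
step_arm(rows=[[[-0.5,0,0],[0,0,0],165],[[-1,0,0],[0,0,0],165],[[-1,0,0],[0,0,0],165],[[-1,0,0],[0,0,0],165],[[0,0,0],[0,0,0],165],[[4,0,0],[0,0,0],165],[[15,0,0],[0,0,0],165],[[35,0,0],[0,0,0],165]])

```text
time_s: 9.67
tool_pos: [0.4591, 0.2299, 0.0232]
tcp_rot: [0.624, 0.781, -0.0, 0.0]
contact_force: [-0.6, -0.1, -0.4]
finger_gap: 0.35
grasp_force: 0.0
```

Emit:
step_arm(rows=[[[25,0,0],[0,0,0],165],[[50,0,0],[0,0,0],165],[[75,0,-5],[0,0,0],165],[[100,0,-25],[0,0,0],165],[[125,0,-50],[0,0,0],165],[[150,0,-80],[0,0,0],165],[[175,0,-110],[0,0,0],165],[[200,0,-130],[0,0,0],165]])

```text
time_s: 10.33
tool_pos: [0.4145, 0.4279, 0.1565]
tcp_rot: [0.623, 0.782, 0.002, 0.001]
contact_force: [1.5, 0.1, -0.0]
finger_gap: 0.359
grasp_force: 0.0
```

```bash
python3 - <<'E'
from h import *
a=cam('top');b=cam('scene')
A=a['image'][165:260,150:290];B=b['image'][130:250,150:305]
cv2.imwrite('pics/c9.png',np.vstack([cv2.resize(A,(442,300),interpolation=cv2.INTER_CUBIC),cv2.resize(B,(442,300),interpolation=cv2.INTER_CUBIC)])[:,:,::-1])
s=manip.state();print(s['time_s'],lane(s['tool_pos']),s['tool_pos'][2],s['contact_force'])
for c in(a,b):
    q=lid(c);print(lane(q[0]/1000),q[1],q[2]-180-np.degrees(TH))
E
```

```text
10.4333 [[-253.77893101    5.63345421]] 0.15889473424299394 [0.56433094 0.21691546 0.19081685]
[[47.52084699 -1.82562461]] (99.3907699584961, 61.50940704345703) -0.4322467803954879
[[38.41546814 -5.30976431]] (76.86111450195312, 61.53369903564453) 0.38566246032716833
```

View pics/c9.png

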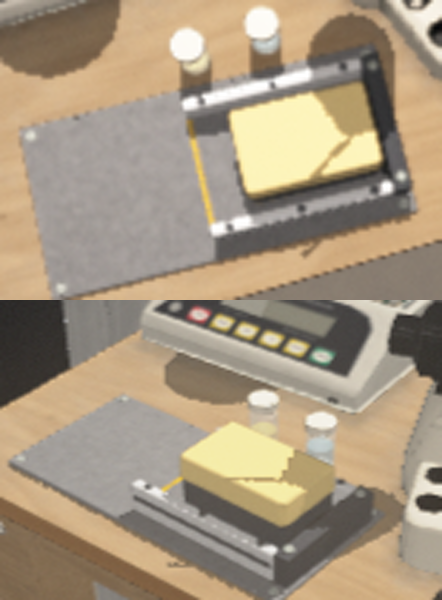

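The box sits square against the stop (measured x ≈ 48, 0.4° yaw), with gaps to both rails. The vials have not moved, and the robot is clear behind and above the lane. Handing in.

```bash
python3 -c "
from rig import manip
print(manip.hand_in())"
```

```text
the job is handed in; nothing more can be done
None
```

The tip box was lined up and pushed fully home, square to within about 0.4° against the end stop, with no rail contact seen and the vials unmoved. The robot finished clear at about 10 s, and the job is handed in (no verdict was returned).

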